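Unpin the polisher's shield and hold it open for a wheel change

TASK

I need both hands to change the felt wheel in the bench polisher, so open its clear shield for me: pull the red-knobbed lock pin out of the bracket at the shield's front left corner (it snaps out sideways against a spring ball), put the pin in the white tub, then raise the shield by its black bar handle until it stands 60 degrees open from its shut position. It springs shut when let go, so keep hold of the handle and finish while holding the shield still at that angle; do not let it slam, and leave the other things on the bench where they lie.

Things in the scene. Friction and masses are not known exactly. Their poses are not given: they have to be found in the camera images.
- polisher: Light grey bench polisher, fixed to the bench, 206 x 220 x 170 mm, with a clear sloping shield over a white felt wheel and a closed motor bay at its right. Origin: centre of its underside, on the bench top. Axes: x from its front to its back (the front faces the robot), y to its left, z up.
- lock_pin: Loose steel lock pin, 83 mm long, 55 g, with a ridged red knob 21 mm thick and 28 mm long. Origin: centre of the knob. It lies along its own y axis, the 8 mm shaft pointing to -y (tip 69 mm, 16 mm collar 21 to 25 mm from the origin). At the start it sits level in the bracket, its axes parallel to the polisher's, and locks the shield shut.
- pin_home (a point): Knob centre when the pin is fully in: 122.5 mm before, 144 mm left of and 68 mm above the polisher's origin; 34 mm clear of the polisher's side, free space above and round it. A spring ball sits in a groove of the shaft: pull straight along the polisher's +y (its left) with about 10 N to snap the pin out; after 45 mm it is free of the bracket.
- shield (a joint): Opening angle of the shield, rad: 0 shut, grows as its front edge is lifted, stop at 1.75; 60 degrees is 1.047. A spring and its weight pull it shut from any angle (about 2 to 2.5 N at the handle). The shut shield slopes down to the front at about 26 degrees. The hinge lies along the polisher's y axis.
- shield_hinge (a point): A point on the shield's hinge axis, midway along it, at the top of the polisher (164 mm above the bench).
- grip_bar: Black round grip of the shield's handle near its front edge, 13 mm thick, 78 mm long, between two posts 90 mm apart that hold its axis 45 mm off the middle of the 4 mm thick shield. Origin: its centre; y along it. Shut: 145 mm before, 20 mm below the hinge axis, 143 mm above the bench. It rolls freely on its axle and circles the hinge (radius 146 mm) up and backward as the shield opens.
- tub: White plastic tub, open at the top, standing fast on the bench, rim 142 (x) x 174 (y) mm, 69 mm high; inner floor about 100 x 125 mm, 10 mm above its underside. Origin: centre of its underside; z up.
- spare_wheel: Spare felt wheel lying flat on the bench, 68 mm across and 20 mm high; leave alone. Origin: centre of its underside.
- small_pot: Small clear screw pot, 47 mm across and 16 mm high; leave alone.

How it is judged:
By the outcome, as a careful person would: the job done as asked, in the order asked, and still so for the second after the job is handed in, while the arm keeps its last pose, push and grip.
It also fails if it takes over 56 s, if anything falls off the work surface, if the arm or the gripper's body presses on something with over 40 N, if the wrist force passes 120 N, or if a joint passes its speed limit or range.

ROBOT

A 6-joint arm with a two-finger parallel gripper is mounted at the origin on a cart in front of the work surface, level with it; the furniture and walls round the work are solid. World frame = base frame: x ahead of the robot, y to its left, z up, the work surface at z = 0. Lengths are in mm, angles in degrees, forces in N, time in s.
With the tool pointing down it reaches from about 325 to 750 mm from the base axis. Payload 7.6 kg.
Tool frame: the origin (TCP) lies midway between the tips of the shut fingers; the grasp point (between the pads) lies 19 mm behind it; z points along the fingers, y is the direction in which the jaws open and shut (so a half turn about z gives the same grasp; the last joint's range is limited). The gripper opens to 85 mm and grips with 20 to 120 N. Pads are 22 mm wide; open, the fingers measure 114 mm over their backs; the gripper's body (76 mm by 85 mm) begins 54 mm behind the grasp point. The pads swing forward as they close: fully open they stand 13 mm farther back than shut.
Start: joints at [72.634, 2.991, 80.254, -0, 96.75, -4.028], TCP at [121.101, 510.862, 231.323] pointing down, gripper open.
Joint ranges: [-166.34, 166.34], [-52.06, 124.39], [6.96, 135.62], [-60.46, 240.46], [14.63, 156.25], [-167.68, 167.68]. Speed limits (degrees/s): [147.25, 147.25, 172.46, 180, 180, 180].

INTERFACE

Orientations are given as [roll, pitch, yaw] about the fixed x, y, z axes, in that order (R = Rz(yaw) Ry(pitch) Rx(roll)).
In Python, from workcell import * gives the robot as it stands.
- The arm moves only by the tool jog_arm, never from a script. Its argument "plan" is a list of rows, each a list of 5 numbers: the opening, from 0 (shut) to 1 (fully open), then the shift along the tool's x, y, z in cm, then the turn about the tool's z in degrees. A call has exactly 5 rows; each row is the pose to reach, as a shift and turn from the pose commanded when the call began, along the tool's axes at that moment; what a row does not reach only later rows make up. A row lasts 1/8 s, in which the tool goes at most 62.5 mm and 10.7 degrees, less where a joint would pass 70% of its speed; a pose out of reach is approached as far as the arm can. A call with a gripper value outside its range is refused whole. The fingers move at their own pace and stop on an object; "squeeze" is the grip in N (left out, the last holds). Time passes only in rows, so rows that repeat a pose let the fingers close, or fill a call up. It gives the time, the measured TCP pose, the force and the opening at its end, in the units of the state.
- sense(): the state, without advancing time (a new reading comes with each control period).
- grab_frame(name): name is "scene" or "side" or "wrist"; returns a dict with "color" (420x560x3 uint8, blue, green, red), "fx", "fy", "cx", "cy" (pixels), "rvec" (rotation vector, rad) and "tvec" (3), from world to camera coordinates, as OpenCV has them. Camera axes: x right, y down, z forward; pixel columns grow to the right and rows downward; lengths in mm; the calibration is good to about 2 mm. A picture is of the moment at which its call begins. There is no depth.
- finish_job(): hands the job in, once; it reports no verdict.
The state is a dict: "time": time; "q": joint angles; "qd": joint speeds; "joint_torque": joint torques, N m; "position": TCP position; "tool_rot": TCP orientation; "ft_force": force on the tool from outside, world axes, zero at the start; "moment": the same for the moment, N m; "opening": finger opening in mm.
Only numpy, scipy, OpenCV 4.12 (cv2) and the standard library are available. Lean on these libraries where they do the work, as an engineer would, in place of code of your own. Each camera call takes 0.05 s, during which the arm holds its last target. There are 200 camera calls.

## Working session

There is one attempt and no reset: what is moved stays moved. The work goes in short steps, Python scripts to look and compute and a tool call to move; the robot and the scene stay as the last step left them, time stands still between calls to the robot, and variables do not carry over. Pictures are saved under pics/ and viewed, about 8 in all and at most 12, crops included, and the job is handed in when it is done.

Besides the shell and the picture viewer there is one more tool, called in YAML: its name, and indented under it one key for each argument. jog_arm: Moves the arm, as the interface text tells. Its arguments: {"type":"object","properties":{"plan":{"type":"array","items":{"type":"array","items":{"type":"number"}}},"squeeze":{"type":"number"}},"required":["plan"]}

```bash
ls; mkdir -p pics
python3 - <<'E'
from workcell import *
import cv2
s=sense();print({k:s[k] for k in('time','position','tool_rot','opening')})
for n in("scene","side"):
    f=grab_frame(n);cv2.imwrite(f"pics/{n}0.png",f["color"]);print(n,f["fx"],f["fy"],f["cx"],f["cy"],f["rvec"],f["tvec"])
E
```

```text
pics
{'time': 0.0, 'position': array([121.01243193, 510.55785694, 230.46379089]), 'tool_rot': array([-1.79910700e+02, -7.51072007e-03,  1.66658762e+02]), 'opening': 85.20822919837464}
scene 404.5300515328232 404.5300515328232 288.0688008333885 216.42947566724695 [ 2.15553017 -0.57300837  0.2548331 ] [-504.15687006  218.6162721   794.38077039]
side 458.828007656205 458.828007656205 280.21554217292623 207.27304478324947 [ 1.92946089 -0.91782071  0.55040096] [-394.67166815  277.89236918  761.38695464]
```

View pics/scene0.png

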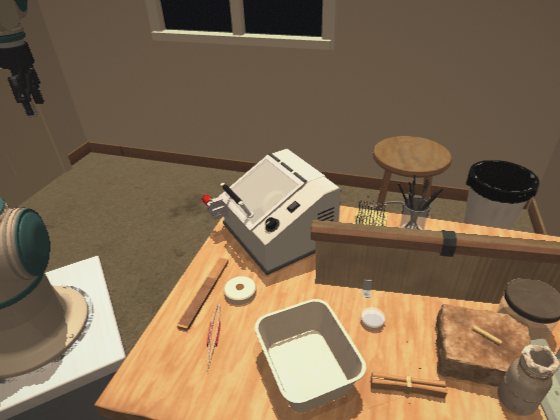

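View pics/side0.png

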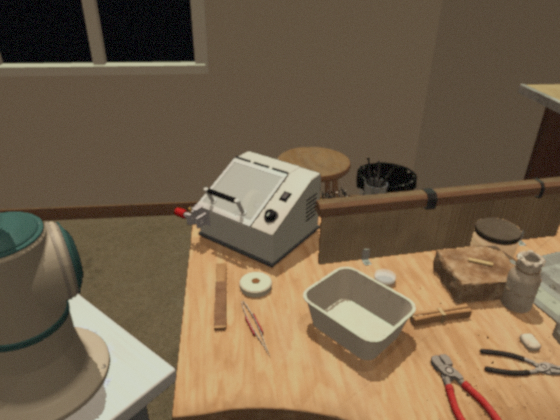

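The scene view shows the polisher at about (280,210), the red knob at (207,199), and the tub at (310,350). In the side view the knob is at (180,212) and the tub at (358,312). I'll enlarge the polisher next.

Run:
```python
import cv2,numpy as np
a=cv2.imread('pics/scene0.png')[140:280,190:350];b=cv2.imread('pics/side0.png')[145:285,165:325]
o=np.hstack([cv2.resize(x,None,fx=2.5,fy=4,interpolation=cv2.INTER_CUBIC) for x in(a,b)])
o=np.vstack([cv2.resize(x,(0,0),fx=4,fy=4,interpolation=cv2.INTER_CUBIC)[:,:] for x in (a,)])
cv2.imwrite('pics/c1.png',o)
cv2.imwrite('pics/c2.png',cv2.resize(b,(0,0),fx=4,fy=4,interpolation=cv2.INTER_CUBIC))
```

```text
(no output)
```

View pics/c1.png

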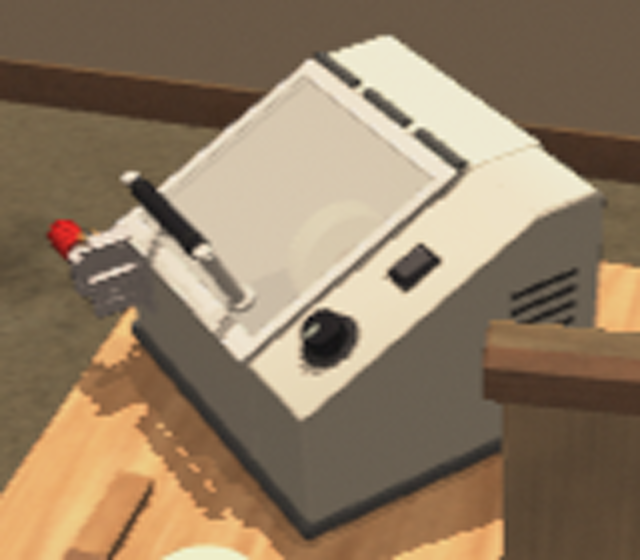

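View pics/c2.png

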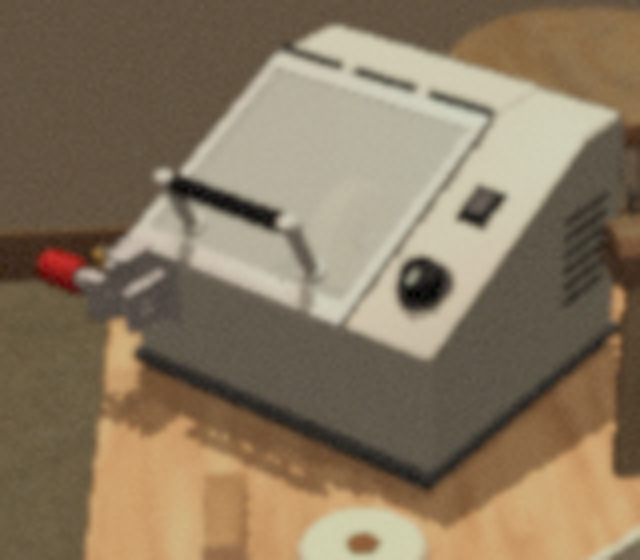

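```bash
cat > h.py <<'E'
import numpy as np,cv2
from scipy.optimize import least_squares
C={'scene':(404.53005,288.0688,216.42948,[2.15553017,-.57300837,.2548331],[-504.15687006,218.6162721,794.38077039]),
'side':(458.828,280.21554,207.27304,[1.92946089,-.91782071,.55040096],[-394.67166815,277.89236918,761.38695464])}
def proj(n,P):
    f,cx,cy,r,t=C[n];K=np.array([[f,0,cx],[0,f,cy],[0,0,1.]])
    return cv2.projectPoints(np.array(P,float).reshape(-1,1,3),np.array(r),np.array(t),K,None)[0].reshape(-1,2)
def tri(obs):  # obs {cam:(u,v)}
    return least_squares(lambda p:np.concatenate([proj(n,p)[0]-uv for n,uv in obs.items()]),[500,100,50.])
def rz(a):a=np.radians(a);return np.array([[np.cos(a),-np.sin(a),0],[np.sin(a),np.cos(a),0],[0,0,1]])
E
python3 - <<'E'
from h import *
k=tri({'scene':(206,199.25),'side':(180,212.25)});print('knob',k.x,k.cost)
bl=tri({'scene':(224.5,186.5),'side':(207.5,192)});br=tri({'scene':(240.75,202.5),'side':(235,199)})
print('bar',bl.x,br.x,bl.cost,br.cost)
L=[(-122.5,144,68),(-103,-110,0),(-103,110,0),(103,-110,0)]
ob={'scene':[(206,199.25),(267,273.25),(223.75,222),None],'side':[(180,212.25),(272.5,266.25),(200,233),(319.5,227)]}
def res(p):
    W=(rz(p[2])@np.array(L).T).T+[p[0],p[1],0]
    return np.concatenate([proj(n,W)[i]-o for n in ob for i,o in enumerate(ob[n]) if o])
r=least_squares(res,[600,200,0.],loss='soft_l1',x_scale=[100,100,10]);print('pol',r.x,np.round(res(r.x).reshape(-1,2),1).tolist())
print('pinhome',rz(r.x[2])@L[0]+[r.x[0],r.x[1],0])
T=[tri({'scene':a,'side':b}) for a,b in [((257,325),(306,288)),((325,302),(345,270)),((363,370),(413,307)),((290,407),(371,355))]]
for t in T:print(t.x.round(),round(t.cost,1))
print('tub',np.mean([t.x for t in T],0))
E
```

```text
knob [423.05715924 139.84411368  71.54555304] 0.17728181876508498
bar [453.21662509  71.5655876  136.9904578 ] [457.14312574 -12.22316547 144.05685449] 0.23561084191236398 0.4142942827757072
pol [563.61816609  13.23726652   4.58163384] [[2.0, -0.6], [1.7, 0.7], [0.4, 1.9], [0.2, -1.2], [-1.0, 0.6], [-1.5, 2.7], [-1.7, -0.2]]
pinhome [430.00697655 146.99189271  68.        ]
[ 363. -277.   91.] 13.9
[ 510. -268.   47.] 0.1
[ 476. -428.   64.] 0.9
[ 353. -412.   37.] 5.4
tub [ 425.50430614 -345.97616045   59.83952179]
```

```bash
cat >> h.py <<'E'
from scipy.spatial.transform import Rotation as Ro
def to(tgt,yang=None):
    """shift (cm, tool axes) and turn (deg) from the measured pose to tgt with tool y at world angle yang"""
    from workcell import sense
    s=sense();R=Ro.from_euler('xyz',s['tool_rot'],degrees=True).as_matrix()
    d=R.T@(np.array(tgt)-s['position'])/10;a=np.degrees(np.arctan2(R[1,1],R[0,1]))
    print('t',round(s['time'],2),'pos',s['position'].round(1),'yang',round(a,1),'F',np.round(s['ft_force'],1),'op',round(s['opening'],1),'q',np.round(s['q'],0))
    print('shift',d.round(2),'turn',None if yang is None else round((a-yang+180)%360-180,1))
E
python3 - <<'E'
from h import *
# rim on z=69
def res(p):
    W=(rz(p[2])@np.array([(-71,87,0),(71,87,0),(71,-87,0),(-71,-87,0)]).T).T+[p[0],p[1],69]
    o={'scene':[(257,325),(325,302),(363,370),(290,407)],'side':[(306,288),(345,270),(413,307),(371,355)]}
    return np.concatenate([(proj(n,W)-o[n]).ravel() for n in o])
r=least_squares(res,[425,-346,0],x_scale=[100,100,10]);print(r.x,res(r.x).round(1))
to((425,143,230),4)
E
```

```text
[ 421.53323641 -346.83208287   -8.33761481] [-6.4 -6.1 -1.1 -5.9  8.7  6.  -4.9  2.2 -9.9  6.4  1.2 -6.7  8.8 -0.
  2.  -7.2]
t 0.1 pos [121.  510.6 230.5] yang 76.7 F [ 0.1  0.4 -0.3] op 85.0 q [73.  3. 80.  0. 97. -4.]
shift [-38.06 -28.75   0.09] turn 72.7
```

jog_arm:
  plan:
    - [1,-3.8,-2.9,0,7]
    - [1,-7.6,-5.8,0,15]
    - [1,-11.4,-8.6,0,22]
    - [1,-15.2,-11.5,0,29]
    - [1,-19,-14.4,0,36]

```text
time: 0.72
position: [273.4, 325.5, 231.0]
tool_rot: [-180.0, 0.0, 130.4]
ft_force: [-0.4, 0.7, 0.3]
opening: 85.2
```

```bash
python3 -c "
from h import *
to((425,143,230),4)"
```

```text
t 0.72 pos [273.4 325.5 231. ] yang 40.4 F [-0.4  0.7  0.3] op 85.2 q [ 45. -14.  96.  -0.  98.   5.]
shift [-23.73  -0.3    0.1 ] turn 36.4
```

jog_arm:
  plan:
    - [1,-4.7,0,0,7]
    - [1,-9.5,0,0,14]
    - [1,-14.2,-0.1,0,22]
    - [1,-19,-0.2,0,29]
    - [1,-23.7,-0.3,0,36]

```text
time: 1.35
position: [425.6, 143.8, 231.0]
tool_rot: [-180.0, -0.0, 94.4]
ft_force: [0.6, 0.6, -0.6]
opening: 85.1
```

Run:
```python
from h import *
from workcell import *
f=grab_frame('wrist');cv2.imwrite('pics/w1.png',f['color']);np.save('w1.npy',np.r_[f['fx'],f['cx'],f['cy'],np.ravel(f['rvec']),np.ravel(f['tvec'])])
to((425,143,230),4)
R=cv2.Rodrigues(np.array(f['rvec']))[0];print((-R.T@np.ravel(f['tvec'])).round(),R[2].round(2))
```

```text
t 1.4 pos [427.9 140.2 230.6] yang 3.9 F [ 1.  -2.8 -0.4] op 85.1 q [14. -9. 92. -0. 97. 10.]
shift [ 0.3  -0.27  0.06] turn -0.1
[419. 210. 373.] [ 0.02 -0.26 -0.96]
```

View pics/w1.png

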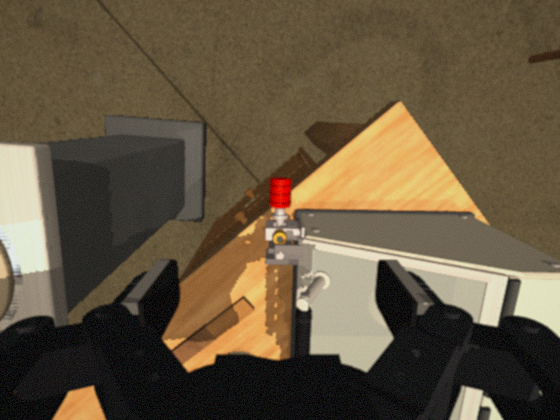

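The wrist view shows the knob centre at (280.5,192), running from row 178 to row 208. The bracket is at (285,245). The bar's left end is at (303,308) and the bar runs straight down to (301,355).

```bash
cat >> h.py <<'E'
def ray(npy,uv,z):
    v=np.load(npy);R=cv2.Rodrigues(v[3:6])[0];c=-R.T@v[6:9]
    d=R.T@np.array([(uv[0]-v[1])/v[0],(uv[1]-v[2])/v[0],1]);return c+d*(z-c[2])/d[2]
E
python3 - <<'E'
from h import *
for uv,z in [((280.5,192),72),((280.5,192),68),((280.5,178),68),((280.5,208),70),((303,310),143),((301,355),143),((315,213),140),((470,213),160)]:print(uv,z,ray('w1.npy',uv,z).round(1))
to((425,143,230),4)
im=cv2.imread('pics/w1.png')[150:290,220:380];cv2.imwrite('pics/w1c.png',cv2.resize(im,None,fx=4,fy=4,interpolation=cv2.INTER_CUBIC))
E
```

```text
(280.5, 192) 72 [427.2 144.1  72. ]
(280.5, 192) 68 [427.3 143.2  68. ]
(280.5, 178) 68 [426.2 156.6  68. ]
(280.5, 208) 70 [428.5 128.1  70. ]
(303, 310) 143 [450.8  65.6 143. ]
(301, 355) 143 [453.3  23.5 143. ]
(315, 213) 140 [452.1 145.1 140. ]
(470, 213) 160 [553.5 158.9 160. ]
t 1.4 pos [427.9 140.2 230.6] yang 3.9 F [ 1.  -2.8 -0.4] op 85.1 q [14. -9. 92. -0. 97. 10.]
shift [ 0.3  -0.27  0.06] turn -0.1
```

View pics/w1c.png

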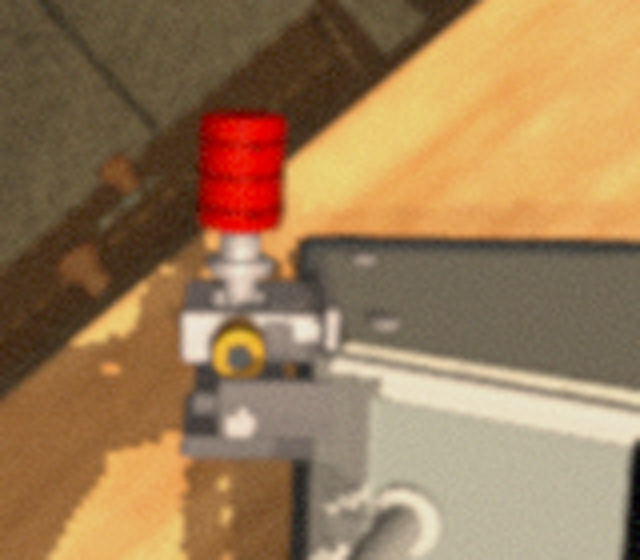

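jog_arm:
  plan:
    - [1,0.2,0,3,0.5]
    - [1,0.3,0,6,0.5]
    - [1,0.3,0,9,0.5]
    - [1,0.3,0,11,0.5]
    - [1,0.3,0,11,0.5]

```text
time: 2.02
position: [423.5, 147.9, 119.6]
tool_rot: [-179.8, 0.0, 94.2]
ft_force: [-0.0, -0.5, -0.4]
opening: 85.2
```

```bash
python3 -c "
from h import *
to((427.5,143.5,47),3.3)"
```

```text
t 2.02 pos [423.5 147.9 119.6] yang 4.2 F [-0.  -0.5 -0.4] op 85.2 q [ 15.  -6. 102.   0.  84.  10.]
shift [-0.46  0.39  7.26] turn 0.9
```

jog_arm:
  plan:
    - [1,-0.4,0.4,2.2,0.9]
    - [1,-0.4,0.4,4.4,0.9]
    - [1,-0.4,0.4,6.2,0.9]
    - [1,-0.4,0.4,7.2,0.9]
    - [1,-0.4,0.4,7.2,0.9]

```text
time: 2.65
position: [429.0, 144.5, 49.5]
tool_rot: [-180.0, -0.0, 93.3]
ft_force: [-0.3, -0.6, -0.5]
opening: 85.6
```

Run:
```python
from h import *
from workcell import *
f=grab_frame('wrist');cv2.imwrite('pics/w2.png',f['color']);np.save('w2.npy',np.r_[f['fx'],f['cx'],f['cy'],np.ravel(f['rvec']),np.ravel(f['tvec'])])
to((427.5,143.5,47),3.3)
```

```text
t 2.7 pos [429.4 144.6  50. ] yang 3.3 F [ 0.1  0.2 -0.5] op 85.4 q [ 14.  -0. 105.   0.  75.  11.]
shift [-0.1  -0.19  0.3 ] turn -0.0
```

View pics/w2.png

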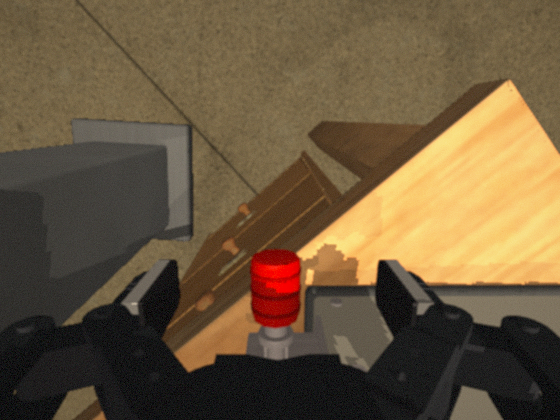

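The knob now sits between the fingers at (276,288), spanning rows 256 to 322. The fingers are symmetric about column 280.

```bash
python3 -c "
from h import *
for u in [((276,288),72),((276,256),72),((275.5,322),72)]:print(ray('w2.npy',*u).round(1))"
```

```text
[427.3 144.9  72. ]
[426.5 158.8  72. ]
[428.  129.2  72. ]
```

jog_arm:
  plan:
    - [1,0,-0.2,0.3,0]
    - [0.5,0,-0.2,0.3,0]
    - [0.1,0,-0.2,0.3,0]
    - [0,0,-0.2,0.3,0]
    - [0,0,-0.2,0.3,0]
  squeeze: 60

```text
time: 3.32
position: [427.0, 144.4, 46.4]
tool_rot: [180.0, -0.0, 93.3]
ft_force: [0.4, 0.0, 1.1]
opening: 19.6
```

jog_arm:
  plan:
    - [0,0,-0.2,0,0]
    - [0,0,-0.2,0,0]
    - [0,0,-0.2,0,0]
    - [0,0,-0.2,0,0]
    - [0,0,-0.2,0,0]

```text
time: 3.95
position: [425.7, 144.3, 46.7]
tool_rot: [179.9, -0.0, 93.3]
ft_force: [4.9, 0.7, -0.2]
opening: 19.2
```

jog_arm:
  plan:
    - [0,0,0.2,0,0]
    - [0,0.3,0.2,0,0]
    - [0,0.6,0.2,0,0]
    - [0,1.0,0.2,0,0]
    - [0,1.4,0.2,0,0]

```text
time: 4.58
position: [425.4, 157.0, 45.6]
tool_rot: [-179.9, 0.2, 93.2]
ft_force: [-0.9, -8.8, 1.1]
opening: 19.2
```

jog_arm:
  plan:
    - [0,1,0,0,0]
    - [0,2,0,0,0]
    - [0,3,0,0,0]
    - [0,4,0,0,0]
    - [0,5,0,0,0]

```text
time: 5.2
position: [423.2, 209.1, 46.3]
tool_rot: [-180.0, -0.0, 93.3]
ft_force: [-1.0, -0.3, -1.9]
opening: 19.2
```

Run:
```python
from h import *
from workcell import *
f=grab_frame('wrist');cv2.imwrite('pics/w3.png',f['color'])
to((415,-318,190),-8)
```

```text
t 5.25 pos [423.2 209.9  46.4] yang 3.3 F [-0.5  0.7 -0.5] op 19.7 q [ 22.   3. 102.   0.  75.  19.]
shift [-52.65  -3.85 -14.41] turn 11.3
```

View pics/w3.png

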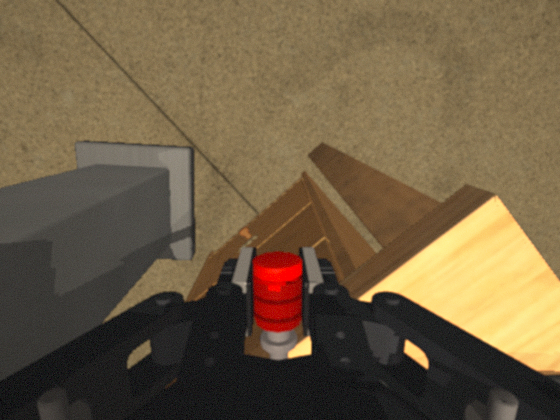

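The knob is held between the pads and the pin is clear of the bracket, with its collar at (278,345). I'll lift and carry it to the tub.

jog_arm:
  plan:
    - [0,0,0,-4,0]
    - [0,0,0,-8,0]
    - [0,0,0,-12,0]
    - [0,0,0,-16,0]
    - [0,-2,0,-18.5,0]

```text
time: 5.88
position: [424.7, 189.0, 233.6]
tool_rot: [179.9, -0.1, 93.4]
ft_force: [0.4, -0.1, -0.9]
opening: 19.5
```

jog_arm:
  plan:
    - [0,-4,-0.2,0,2]
    - [0,-9,-0.5,0,4]
    - [0,-14,-0.8,0,6]
    - [0,-19,-1.1,0,8]
    - [0,-24,-1.4,0,10]

```text
time: 6.5
position: [423.9, -53.5, 231.4]
tool_rot: [180.0, -0.0, 83.2]
ft_force: [0.5, 0.3, -0.6]
opening: 19.1
```

```bash
python3 -c "
from h import *
to((427,-320,230),-8)"
```

```text
t 6.5 pos [423.9 -53.5 231.4] yang -6.8 F [ 0.5  0.3 -0.6] op 19.1 q [-12. -13.  95.   0.  98.  -5.]
shift [-26.42   3.46   0.14] turn 1.2
```

jog_arm:
  plan:
    - [0,-5.5,0.7,0,1]
    - [0,-11,1.4,0,1]
    - [0,-16.5,2.1,0,1]
    - [0,-22,2.9,0,1]
    - [0,-26.4,3.5,0,1]

```text
time: 7.12
position: [427.6, -320.4, 231.1]
tool_rot: [-180.0, -0.0, 82.2]
ft_force: [1.0, 0.2, 0.2]
opening: 18.9
```

jog_arm:
  plan:
    - [0,0,0,0,0]
    - [0,0,0,1,0]
    - [0,0,0,2,0]
    - [0,0,0,3,0]
    - [0,0,0,3,0]

```text
time: 7.75
position: [427.7, -317.6, 200.0]
tool_rot: [-179.9, -0.1, 82.3]
ft_force: [-0.3, -0.4, -1.1]
opening: 19.4
```

Run:
```python
from h import *
from workcell import *
f=grab_frame('wrist');np.save('w4.npy',np.r_[f['fx'],f['cx'],f['cy'],np.ravel(f['rvec']),np.ravel(f['tvec'])])
g=grab_frame('scene')
cv2.imwrite('pics/w4.png',np.hstack([cv2.resize(x,(400,300)) for x in(f['color'],g['color'])]))
to((427,-320,40),-8)
```

```text
t 7.85 pos [ 428.  -318.2  201.4] yang -7.7 F [-0.3 -0.2 -0.1] op 19.4 q [-41.   5.  82.   0.  93. -33.]
shift [-0.2  -0.08 16.14] turn 0.3
```

View pics/w4.png

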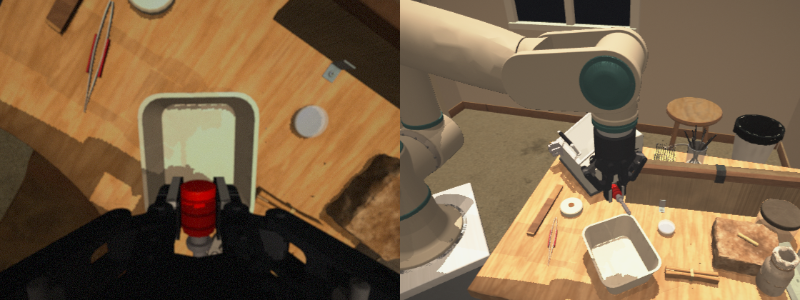

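The wrist view shows the tub beyond the knob and square with the gripper. Its far rim is at half-scale row 93, the left rim at column 139 and the right rim at column 257.

```bash
python3 -c "
from h import *
for u in [(139,120),(257,115),(198,93),(160,93),(240,93)]:print(u,ray('w4.npy',(u[0]*1.4,u[1]*1.4),69).round(1))"
```

```text
(139, 120) [ 361.4 -281.8   69. ]
(257, 115) [ 498.4 -294.3   69. ]
(198, 93) [ 433.8 -260.5   69. ]
(160, 93) [ 391.1 -254.8   69. ]
(240, 93) [ 481.  -266.9   69. ]
```

jog_arm:
  plan:
    - [0,-0.2,-0.2,4,0]
    - [0,-0.2,-0.2,8,0]
    - [0,-0.2,-0.2,12,0]
    - [0,-0.2,-0.2,15,0]
    - [0,-0.2,-0.2,17,0]

```text
time: 8.48
position: [425.4, -319.9, 30.1]
tool_rot: [-180.0, -0.0, 82.3]
ft_force: [-0.5, -0.1, -0.8]
opening: 19.1
```

jog_arm:
  plan:
    - [0,0,0,1,0]
    - [0,0,0,1,0]
    - [0.2,0,0,1,0]
    - [0.4,0,0,1,0]
    - [0.4,0,0,1,0]
  squeeze: 30

```text
time: 9.1
position: [426.0, -320.4, 21.9]
tool_rot: [179.9, 0.0, 82.3]
ft_force: [0.1, 0.3, 0.3]
opening: 34.5
```

jog_arm:
  plan:
    - [0.4,0,0,0,0]
    - [0.4,0,0,-3,0]
    - [0.4,0,0,-7,0]
    - [0.4,0,0,-12,0]
    - [0.4,0,0,-17,0]

```text
time: 9.72
position: [425.4, -319.9, 192.8]
tool_rot: [-180.0, -0.0, 82.3]
ft_force: [0.4, 0.1, 0.3]
opening: 34.1
```

Run:
```python
from h import *
from workcell import *
f=grab_frame('wrist');g=grab_frame('scene')
cv2.imwrite('pics/w5.png',np.hstack([cv2.resize(f['color'],(400,300)),cv2.resize(g['color'][220:420,130:397],(400,300))]))
to((455,27,250),3.3)
```

```text
t 9.82 pos [ 427.6 -321.7  198.3] yang -7.7 F [ 1.1 -0.2  0.6] op 34.2 q [-41.   5.  82.   0.  92. -33.]
shift [34.89 -1.92 -5.41] turn -11.0
```

View pics/w5.png

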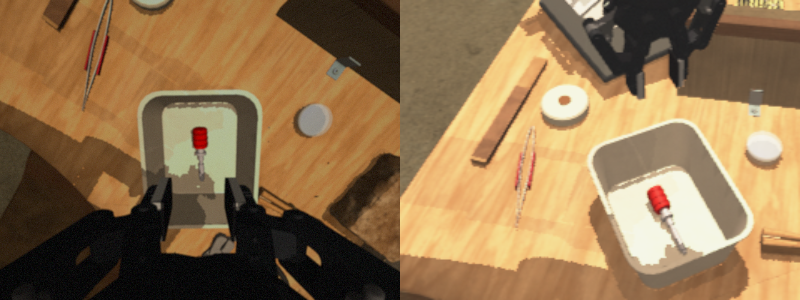

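The pin lies in the tub, visible in both views: knob at half-scale (200,137) in the wrist half. Next is the handle.

jog_arm:
  plan:
    - [0.7,4,-0.2,-2,-2]
    - [0.8,9,-0.5,-5,-4]
    - [0.8,14,-0.8,-5.4,-6]
    - [0.8,19,-1.0,-5.4,-8]
    - [0.8,24,-1.3,-5.4,-9]

```text
time: 10.45
position: [444.9, -79.0, 244.9]
tool_rot: [-180.0, -0.0, 91.3]
ft_force: [0.2, 0.7, 0.3]
opening: 68.3
```

```bash
python3 -c "
from h import *
to((453,20,250),3.3)"
```

```text
t 10.45 pos [444.9 -79.  244.9] yang 1.3 F [0.2 0.7 0.3] op 68.3 q [-15.  -9.  90.   0.  99. -16.]
shift [ 9.88  1.03 -0.51] turn -2.0
```

jog_arm:
  plan:
    - [0.8,4,0.3,0,-2]
    - [0.8,8,0.7,0,-2]
    - [0.8,9.9,1,0,-2]
    - [0.8,9.9,1,0,-2]
    - [0.8,9.9,1,0,-2]

```text
time: 11.08
position: [452.8, 18.1, 245.0]
tool_rot: [-180.0, 0.0, 93.2]
ft_force: [0.4, 0.1, 0.6]
opening: 68.1
```

Run:
```python
from h import *
from workcell import *
f=grab_frame('wrist');cv2.imwrite('pics/w6.png',f['color']);np.save('w6.npy',np.r_[f['fx'],f['cx'],f['cy'],np.ravel(f['rvec']),np.ravel(f['tvec'])])
to((453,20,250),3.3)
```

```text
t 11.12 pos [452.8  17.9 245.1] yang 3.2 F [0.2 0.7 0.1] op 68.0 q [-2. -9. 90. -0. 99. -6.]
shift [ 0.21  0.03 -0.49] turn -0.1
```

View pics/w6.png

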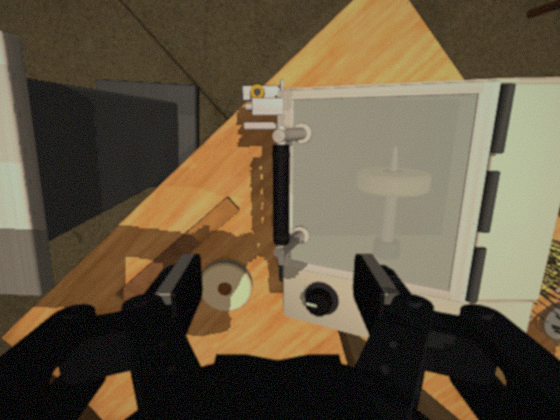

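The bar shows clearly from (281,145) to (281,244). The hinge strips are centred at (503,118), (489,203) and (476,275).

```bash
python3 -c "
from h import *
for u,z in [((281,145),143),((281,244),143),((503,118),166),((489,203),166),((476,275),166)]:print(u,ray('w6.npy',u,z).round(1))"
```

```text
(281, 145) [451.5  65.9 143. ]
(281, 244) [456.1 -11.3 143. ]
(503, 118) [593.7  93.1 166. ]
(489, 203) [597.6  36.4 166. ]
(476, 275) [600.4 -18.4 166. ]
```

jog_arm:
  plan:
    - [0.8,0.9,0.15,3,0]
    - [0.8,0.9,0.15,6,0]
    - [0.8,0.9,0.15,9,0]
    - [0.8,0.9,0.15,11.2,0]
    - [0.8,0.9,0.15,12.2,0]

```text
time: 11.75
position: [453.3, 26.9, 122.0]
tool_rot: [-179.9, -0.0, 93.2]
ft_force: [0.2, 0.5, 0.7]
opening: 67.9
```

```bash
python3 -c "
from h import *
to((453.8,27.3,123),3.4)"
```

```text
t 11.75 pos [453.3  26.9 122. ] yang 3.2 F [0.2 0.5 0.7] op 67.9 q [ -1.  -5. 101.  -0.  84.  -4.]
shift [ 0.03  0.05 -0.1 ] turn -0.2
```

jog_arm:
  plan:
    - [0.5,0,0.05,0,0]
    - [0.2,0,0.05,0,0]
    - [0,0,0.05,0,0]
    - [0,0,0.05,0,0]
    - [0,0,0.05,0,0]
  squeeze: 50

```text
time: 12.38
position: [455.0, 27.7, 124.0]
tool_rot: [179.9, 0.0, 93.3]
ft_force: [2.3, -1.0, 2.2]
opening: 11.5
```

jog_arm:
  plan:
    - [0,0,0,0,0]
    - [0,0,0,0,0]
    - [0,0,0,0,0]
    - [0,0,0,0,0]
    - [0,0,0,0,0]

```text
time: 13.0
position: [455.0, 27.7, 123.7]
tool_rot: [179.9, 0.0, 93.3]
ft_force: [4.8, -1.1, 3.3]
opening: 11.4
```

Run:
```python
from h import *
to((453.8,27.3,123),3.4)
p0=np.array([-145,-20])
c=lambda t:(lambda a:np.array([[np.cos(a),np.sin(a)],[-np.sin(a),np.cos(a)]])@p0-p0)(np.radians(t))
for t in range(3,61,3):print(t,(c(t)/10).round(2),((c(t)-c((t-1)//15*15))/10).round(2))
```

```text
t 13.0 pos [455.   27.7 123.7] yang 3.3 F [ 4.8 -1.1  3.3] op 11.4 q [ -1.  -5. 100.   0.  84.  -4.]
shift [-0.03 -0.12  0.07] turn -0.1
3 [-0.08  0.76] [-0.08  0.76]
6 [-0.13  1.53] [-0.13  1.53]
9 [-0.13  2.29] [-0.13  2.29]
12 [-0.1   3.06] [-0.1   3.06]
15 [-0.02  3.82] [-0.02  3.82]
18 [0.09 4.58] [0.12 0.76]
21 [0.25 5.33] [0.27 1.51]
24 [0.44 6.07] [0.46 2.25]
27 [0.67 6.8 ] [0.7  2.98]
30 [0.94 7.52] [0.97 3.7 ]
33 [1.25 8.22] [0.31 0.7 ]
36 [1.59 8.9 ] [0.65 1.39]
39 [1.97 9.57] [1.03 2.05]
42 [ 2.39 10.22] [1.44 2.7 ]
45 [ 2.83 10.84] [1.89 3.32]
48 [ 3.31 11.44] [0.48 0.6 ]
51 [ 3.82 12.01] [0.99 1.17]
54 [ 4.36 12.56] [1.53 1.72]
57 [ 4.93 13.07] [2.09 2.23]
60 [ 5.52 13.56] [2.69 2.72]
```

jog_arm:
  plan:
    - [0,0,0.05,-0.5,0]
    - [0,0,0,-1.3,0]
    - [0,0,0,-2.2,0]
    - [0,0,0,-3.1,0]
    - [0,0,0.1,-3.9,0]

```text
time: 13.62
position: [454.4, 27.7, 162.5]
tool_rot: [-179.8, -0.0, 93.3]
ft_force: [-5.3, -2.5, -2.2]
opening: 11.4
```

```bash
python3 -c "
from h import *
to((453.8,27.3,123),3.4)"
```

```text
t 13.62 pos [454.4  27.7 162.5] yang 3.3 F [-5.3 -2.5 -2.2] op 11.4 q [-1. -6. 97. -0. 89. -4.]
shift [-0.04 -0.05  3.95] turn -0.1
```

jog_arm:
  plan:
    - [0,0,0.05,-0.8,0]
    - [0,0,0.2,-1.5,0]
    - [0,0,0.4,-2.25,0]
    - [0,0,0.65,-3.0,0]
    - [0,0,0.95,-3.7,0]

```text
time: 14.25
position: [463.9, 28.3, 199.7]
tool_rot: [-179.8, -0.0, 93.3]
ft_force: [-10.7, -2.7, 0.9]
opening: 11.5
```

jog_arm:
  plan:
    - [0,0,0.3,-0.7,0]
    - [0,0,0.65,-1.4,0]
    - [0,0,1.05,-2.05,0]
    - [0,0,1.45,-2.7,0]
    - [0,0,1.9,-3.3,0]

```text
time: 14.88
position: [483.1, 29.4, 233.7]
tool_rot: [-179.9, -0.0, 93.3]
ft_force: [-10.5, -2.3, 4.2]
opening: 11.3
```

```bash
python3 -c "
from h import *
to((483.3,27.7,232.1),3.4)"
```

```text
t 14.88 pos [483.1  29.4 233.7] yang 3.3 F [-10.5  -2.3   4.2] op 11.3 q [-1. -4. 87. -0. 97. -4.]
shift [-0.18  0.01  0.16] turn -0.1
```

jog_arm:
  plan:
    - [0,0,0.4,-0.6,0]
    - [0,0,0.9,-1.15,0]
    - [0,0,1.4,-1.65,0]
    - [0,0,1.9,-2.1,0]
    - [0,0,2.4,-2.45,0]

```text
time: 15.5
position: [507.5, 30.9, 259.0]
tool_rot: [180.0, -0.0, 93.3]
ft_force: [-10.7, -1.2, 8.4]
opening: 10.9
```

jog_arm:
  plan:
    - [0,0,0,0,0]
    - [0,0,0,0,0]
    - [0,0,0,0,0]
    - [0,0,0,0,0]
    - [0,0,0,0,0]

```text
time: 16.12
position: [507.5, 30.9, 258.9]
tool_rot: [179.9, -0.0, 93.3]
ft_force: [-9.2, -1.6, 6.7]
opening: 11.5
```

Run:
```python
from h import *
from workcell import *
to((510.1,31,259.3),3.3)
g=grab_frame('side');cv2.imwrite('pics/s7.png',cv2.resize(g['color'][100:285,150:397],(800,600),interpolation=cv2.INTER_CUBIC))
```

```text
t 16.12 pos [507.5  30.9 258.9] yang 3.3 F [-9.2 -1.6  6.7] op 11.5 q [ -1.  -0.  80.   0. 100.  -4.]
shift [-0.01  0.26 -0.04] turn -0.0
```

View pics/s7.png

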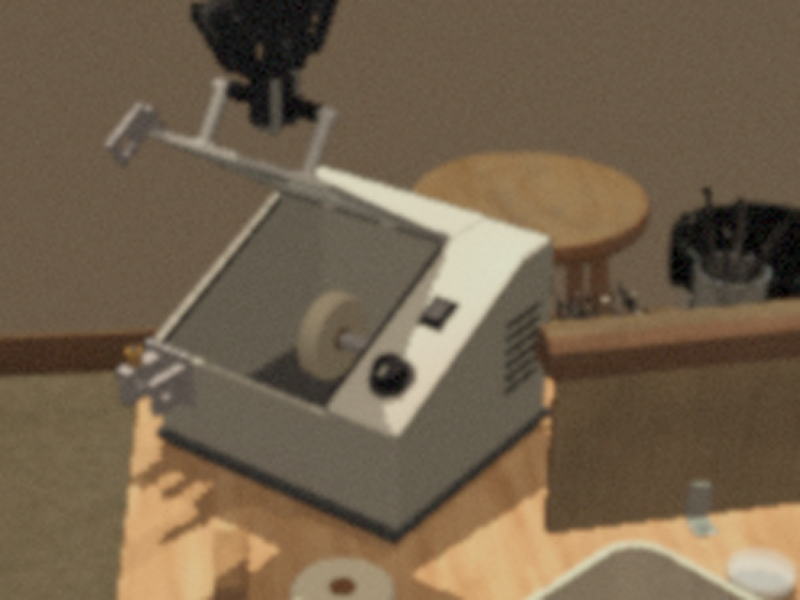

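The side view shows the shield held up by its bar with the wheel exposed and the bracket empty. Position says about 59°, with some radial preload, so I'll trim it.

jog_arm:
  plan:
    - [0,0,0.05,-0.1,0]
    - [0,0,0.1,-0.2,0]
    - [0,0,0.1,-0.3,0]
    - [0,0,0.1,-0.3,0]
    - [0,0,0.1,-0.3,0]

```text
time: 16.8
position: [508.7, 31.0, 260.1]
tool_rot: [-180.0, -0.0, 93.3]
ft_force: [-5.5, 0.0, 1.1]
opening: 11.4
```

Run:
```python
from h import *
from workcell import *
to((510.1,31,259.3),3.3)
T=np.array([[455,123.7],[454.4,162.5],[463.9,199.7],[483.1,233.7],[507.5,258.9]])
s=sense();p=np.array([s['position'][0],s['position'][2]]);T=np.vstack([T,p])
# circle fit R=146, start at angle 0
def r(v):return np.hypot(*(T-v).T)-146
f=least_squares(r,[600,143]);a=np.degrees(np.arctan2(T[:,1]-f.x[1],f.x[0]-T[:,0]));print(f.x,f.fun.round(1),(a+7.85).round(1),(a-a[0]).round(1))
g=grab_frame('side');cv2.imwrite('pics/s8.png',cv2.resize(g['color'][100:285,150:397],(800,600),interpolation=cv2.INTER_CUBIC))
# model prediction of bar posts ends in side picture for angles
h=np.array([600.,30,164])
for th in(56,58,60,62):
    b=np.radians(th-26); L=[]
    for u,n in((150.2,45),(150.2,2),(110,2)): pass
    phi=np.radians(th-7.85);bar=np.array([-146*np.cos(phi),0,146*np.sin(phi)])
    nrm=np.array([np.sin(b),0,np.cos(b)]);foot=bar-43*nrm
    P=[h+rz(3.3)@(q+[0,y,0]) for q in(bar,foot) for y in(45,-45)]
    print(th,((proj('side',P)-[150,100])*800/247).round(0).tolist())
```

```text
t 16.8 pos [508.7  31.  260.1] yang 3.3 F [-5.5  0.   1.1] op 11.4 q [ -1.   0.  80.   0. 100.  -4.]
shift [-0.01  0.14  0.08] turn -0.0
[599.40768546 145.51021444] [ 0.  -0.  -0.1 -0.  -0.   0.1] [-0.7 14.5 29.6 45.  58.8 59.5] [ 0.  15.3 30.4 45.8 59.6 60.2]
56 [[226.0, 95.0], [330.0, 124.0], [207.0, 156.0], [310.0, 188.0]]
58 [[229.0, 89.0], [334.0, 118.0], [209.0, 149.0], [313.0, 181.0]]
60 [[233.0, 83.0], [337.0, 111.0], [212.0, 143.0], [315.0, 174.0]]
62 [[237.0, 77.0], [341.0, 105.0], [214.0, 136.0], [318.0, 167.0]]
```

jog_arm:
  plan:
    - [0,0,0,0,0]
    - [0,0,0,0,0]
    - [0,0,0,0,0]
    - [0,0,0,0,0]
    - [0,0,0,0,0]

```text
time: 17.48
position: [508.7, 31.0, 260.0]
tool_rot: [180.0, -0.0, 93.3]
ft_force: [-3.9, 0.2, 1.7]
opening: 11.3
```

Run:
```python
from h import *
from workcell import *
to((508.7,31,260.1),3.3)
print(finish_job())
```

```text
t 17.48 pos [508.7  31.  260. ] yang 3.3 F [-3.9  0.2  1.7] op 11.3 q [ -1.   0.  80.   0. 100.  -4.]
shift [ 0.   -0.   -0.01] turn -0.0
the job is handed in; nothing more can be done
None
```

The shield is open at about 60° with the gripper still holding the bar handle, and I handed the job in at 17.5 s. I pulled the lock pin out sideways and put it in the white tub first.

- **Pin:** it came free of the bracket with about 9 N measured. The wrist and scene pictures after release both showed it lying in the tub.
- **Shield angle:** a circle fit to the handle positions (misfit 0.1 mm or less) gave 60.2° of rotation from where I gripped it shut. The fit's absolute reading was 59.5°, so the two disagree by about 0.7°. A side picture taken just before the last small adjustment agreed with 59–60°.
- **Holding still:** the tool position stayed within 0.1 mm over the last 0.6 s, with about 4 N on the wrist.
- **Other things on the bench:** I did not touch them. In the pictures I took they lay where they started, but I did not measure their positions again at the end.

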